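# Find the high spot of a bent trolley wheel with a dial indicator

## Task

The bare wheel rim on the truing stand has been knocked out of round. Slide the dial indicator in until its plunger is pressed in about 4 mm by the rim, turn the wheel gently right round by its spokes with the plunger riding on the rim, and then leave the wheel standing with its highest spot under the plunger, the indicator still set against it. Never bottom the plunger or lean hard on the wheel, and leave the other things on the trolley where they are.

Things in the scene. Friction and masses are not known exactly. Their poses are not given: they have to be found in the camera images.
- hub (a point): point on the upright axis of the truing stand's fixed spindle, at the wheel's mid height, 75 mm above the trolley top; z up, y level along the slideway from the spindle out to the indicator. The wheel turns about this axis, either way without end. The cone nut on it is 32 mm across, its top 102 mm above the trolley
- stand: green truing stand, fixed; origin on the spindle axis at the trolley top, axes as hub. Round foot 62 mm in radius, at most 22 mm high beyond 20 mm from the axis; the slideway, 60 mm wide and 22 mm high, runs 340 mm out along y. Bare aluminium rim of the wheel: true outside radius 100 mm, inside 95 mm, from 62 to 88 mm above the trolley
- wheel: grey hub (radius 21 mm) and five flat spokes, turning with the rim; origin on the axis at mid height, x along one spoke, the rest every 72 degrees; spokes 11 mm wide, 70 to 80 mm above the trolley, open right through between them, so closed fingers can go down in a gap and push a spoke round (2 to 7 N at 55 mm radius, more the faster). It stays where it is left
- spoke (a point): middle of the spoke along the wheel's x, 55 mm from the axis. The rim has two smooth bulges, set anyhow to the spokes: the high spot, about 3 mm proud and some 60 degrees long, and a lesser one, 1.5 mm proud and some 70 degrees long
- column (a point): grip point on the middle line of the indicator's upright steel column, 112 mm above the trolley; 16 mm thick, bare from 84 mm up to its top at 126 mm. Held here the indicator slides along y of hub (-y is towards the wheel) on a stiff slide (10 N) and stays put. The tip of the plunger, when out, is 120 mm in front of it, the dial's centre 58 mm (58 mm across, top 87 mm up)
- tip (a point): foremost point of the plunger's 10 mm roller tip, 75 mm above the trolley, pointing at the wheel's axis; it moves with the plunger and starts 20 to 65 mm clear of the rim
- plunger: the indicator's sprung plunger with its roller tip; origin at the foremost point of the roller. Travel 10 mm, spring 0.5 N per mm, 1 N at first touch, 6 N when bottomed
- needle (a joint): angle of the red needle on the white dial: 0 with the plunger out, growing clockwise from above as the plunger is pressed in, 0.628 rad per mm, one full turn at the end of the 10 mm travel. A greater reading means that the rim stands farther out at the plunger
- tumbler_a: a ribbed blue glass tumbler, 76 mm across its rim, 115 mm tall; origin under its foot
- tumbler_b: the other ribbed blue tumbler, same size; origin under its foot
- pick_jar: a screw-top glass jar of bamboo picks, 80 mm across, 130 mm tall; origin under its foot
- opener: a flat steel bottle opener, 116 mm long, 6 mm thick; origin under its middle
- mallet: a rubber-headed mallet with a wooden handle, lying, 250 mm long, 44 mm high; origin on the trolley under it
- spanner: a flat double-ended spanner, 156 mm long, 6 mm thick, lying beside the stand; origin under its middle
- tyre: the wheel's black rubber tyre, taken off and lying flat, 224 mm across, 24 mm high; origin at its centre on the trolley

How it is judged (in metres and radians):
On the way, in this order (a step that is already met when the one before it is completed fails the run):
1. the indicator is set against the rim, its plunger pressed in between 2 and 6 mm (contact force between plunger and anything else above 0.5 N and value of joint needle between 1.2566 and 3.7698 rad), for 0.3 s.
2. the wheel has been turned about half round with the plunger on the rim (contact force between plunger and anything else above 0.5 N and distance of spoke from where it was at the start of the episode above 0.1 m).
3. the wheel has come round to within about 30 degrees of where it started, with the plunger on the rim (contact force between plunger and anything else above 0.5 N and distance of spoke from where it was at the start of the episode below 0.029 m).
At the end, for the whole second after the job is handed in: the plunger presses on the rim where it stands at least some 2.4 mm proud (within about 8 degrees of the top of the high spot), the plunger pressed in between 3 and 9.7 mm, the wheel at rest (contact force between plunger and anything else above 0.5 N and horizontal distance between tip and hub above 0.102 m and value of joint needle between 1.8849 and 6.09451 rad and angular speed of wheel below 0.03 rad/s); the robot touches nothing.
It fails at once if the plunger was bottomed or knocked (more than 12 N on it) (contact force between plunger and anything else above 12 N).
It fails at once if the wheel was leaned on with more than 30 N (contact force between any of the arm, the fingers and wheel above 30 N).
It fails at once if another thing on the trolley was shifted by more than 15 mm (distance of any of tumbler_a, tumbler_b, pick_jar, opener, mallet, spanner, tyre from where it was at the start of the episode above 0.015 m).
It also fails if it takes over 72 s, if anything falls off the work surface, if the arm or the gripper's body presses on something with over 40 N, if the wrist force passes 120 N, or if a joint passes its speed limit or range.

## Robot

A 6-joint arm with a two-finger parallel gripper is mounted at the origin on the work surface. World frame = base frame: x ahead of the robot, y to its left, z up, the work surface at z = 0. Lengths are in m, angles in degrees, forces in N, time in s.
With the tool pointing down it reaches from about 0.3 to 0.75 m from the base axis. Payload 8.5 kg.
Tool frame: the origin (TCP) lies at the very end of the fingers, on their centre line; the grasp point (between the pads) lies 19 mm behind it; z points along the fingers, y is the line along which they close (so a half turn about z gives the same grasp; the last joint's range is limited). The gripper opens to 85 mm and grips with 20 to 120 N. Pads are 22 mm wide; open, the fingers measure 114 mm over their backs; the gripper's body (76 mm by 85 mm) begins 54 mm behind the grasp point. The pads swing forward as they close: fully open they stand 13 mm farther back than shut.
Start: joints at [-86.133, 21.807, 74.336, -0, 83.858, -12.336], TCP at [0.153, -0.528, 0.231] pointing down, gripper open.
Joint ranges: [-178.18, 178.18], [-50.72, 133.34], [12.68, 142.11], [-81.47, 261.47], [9.98, 163.14], [-165.26, 165.26]. Speed limits (degrees/s): [136.94, 136.94, 180, 180, 180, 180].

## Interface

Orientations are given as a 3x3 rotation matrix whose columns are the frame's x, y, z axes.
In Python, from rig import env, optics, spotter gives the robot as it stands.
- The arm moves only by the shell command python3 -m crank 'ROWS' [FORCE]. ROWS is JSON, one flat list of numbers, 5 for each row, row after row: the finger opening in cm, from 0 to 8.54, then the shift along the tool's x, y, z in cm, then the turn about the tool's z in rad. A call has exactly 8 rows; each row shifts and turns the commanded pose from where the row before left it, along the tool's axes as they then stand; what a row does not reach is not made up. A row lasts 1/12 s, in which the tool goes at most 41.7 mm and 7.16 degrees, less where a joint would pass 70% of its speed; a pose out of reach is approached as far as the arm can. A call is refused whole if a number of a shift passes 4.17 or a number of a turn 0.125, either way. A call with a gripper value outside its range is refused whole. The fingers move at their own pace and stop on an object; FORCE is the grip in N (left out, the last holds). Time passes only in rows, so rows that do not move let the fingers close, or fill a call up. It gives the time, the measured TCP pose, the force, the opening and the grip force at its end, in the units of the state.
- env.observe(): the state, without advancing time (a new reading comes with each control period).
- optics.get_image(name): name is "scene" or "top" or "wrist"; returns a dict with "color" (480x640x3 uint8, red, green, blue), "intrinsics" (3x3 intrinsics, pixels), "pose" (4x4, takes a point from camera to world coordinates). Camera axes: x right, y up, looking along -z (the intrinsics and any distortion apply to the point x, -y, -z); pixel columns grow to the right and rows downward; lengths in m; the calibration is good to about 2 mm. A picture is of the moment at which its call begins. There is no depth.
- env.close_job(): hands the job in; it is judged then, once.
Trained networks look in a picture, given as the dict that the camera call returned (one of the last four; its "shot" number tells which), for a name from the list of things; names that differ only in an ending like _2 or _b are one class to them, and where a whole thing is asked for, a point or a joint stands for the part that bears it (a point fixed in the world has none). Each returns a list of dicts, best first, with "score" (0 to 1); they miss things now and then, are a little off and sometimes report something else, mostly with a low value. They report only what shows in the picture. A call takes as long as a camera call.
- spotter.look_for(picture, query): "at" ([column, row] as shares, 0 to 1, of the picture: columns of its width, rows of its height, amid what is visible of it).
The state is a dict: "time_s": time; "q": joint angles; "qvel": joint speeds; "joint_efforts": joint torques, N m; "position": TCP position; "tool_rot": TCP orientation; "ft_force": force on the tool from outside, world axes, zero at the start; "wrist_torque": the same for the moment, N m; "grip_width": finger opening in m; "gripper_force": force on a finger pad.
Only numpy, scipy, OpenCV 4.12 (cv2) and the standard library are available. Lean on these libraries where they do the work, as an engineer would, in place of code of your own. Each camera call takes 0.05 s, during which the arm holds its last target. There are 200 camera calls.

## Working session

There is one attempt and no reset: what is moved stays moved. The work goes in short steps, Python scripts to look and compute and a shell command to move; the robot and the scene stay as the last step left them, time stands still between calls to the robot, and variables do not carry over. Pictures are saved under pics/ and viewed, at most 10 in all, crops included, and the job is handed in when it is done.

```bash
ls; mkdir -p pics
cat > h.py <<'E'
import numpy as np, cv2
from rig import env, optics, spotter
def ray(p,uv):
    K=np.array(p["intrinsics"]);T=np.array(p["pose"])
    d=np.linalg.inv(K)@[uv[0],uv[1],1]; d=np.array([d[0],-d[1],-d[2]])
    return T[:3,3],T[:3,:3]@d
def atz(p,uv,z):
    o,d=ray(p,uv); return o+d*(z-o[2])/d[2]
def proj(p,X):
    K=np.array(p["intrinsics"]);T=np.array(p["pose"])
    c=T[:3,:3].T@(np.array(X)-T[:3,3]); c=np.array([c[0],-c[1],-c[2]]); u=K@c; return u[:2]/u[2]
def save(p,n): cv2.imwrite("pics/"+n+".png",p["color"][:,:,::-1])
def look(p,q):
    return [(round(r["score"],2),np.array(r["at"])*[640,480]) for r in spotter.look_for(p,q)]
E
python3 - <<'E'
from h import *
p=optics.get_image("top"); save(p,"top0"); s=optics.get_image("scene"); save(s,"scene0")
print(p.keys(), p["intrinsics"],p["pose"])
for q in ["column","plunger","wheel","stand","spoke","tip","needle","tyre","spanner","tumbler_a","pick_jar","mallet","opener"]:
    print(q,[(a,b.round(1).tolist()) for a,b in look(p,q)[:2]],[(a,b.round(1).tolist()) for a,b in look(s,q)[:2]])
E
```

```text
pics
dict_keys(['color', 'intrinsics', 'pose', 'shot']) [[501.72444409   0.         323.62158335]
 [  0.         501.72444409 235.01719201]
 [  0.           0.           1.        ]] [[-0.00753559  0.9945321  -0.10415913  0.36197356]
 [-0.99961377 -0.01027825 -0.02581988  0.06777478]
 [-0.02674927  0.10392434  0.99422543  1.36076678]
 [ 0.          0.          0.          1.        ]]
column [(0.56, [437.0, 223.1])] [(0.98, [329.5, 298.5]), (0.72, [309.4, 264.1])]
plunger [] []
wheel [(0.85, [436.1, 215.7])] [(0.77, [235.5, 316.3])]
stand [(0.81, [403.6, 205.6])] [(0.73, [259.1, 313.9]), (0.64, [325.7, 296.2])]
spoke [(0.57, [437.1, 219.2])] [(0.86, [239.1, 317.6])]
tip [] []
needle [(0.4, [174.3, 206.8])] []
tyre [(0.63, [132.1, 277.0])] [(0.68, [261.4, 307.3]), (0.62, [419.6, 121.7])]
spanner [(0.78, [341.1, 232.0]), (0.49, [214.0, 162.6])] [(0.84, [310.5, 265.7])]
tumbler_a [(0.76, [509.4, 156.6]), (0.75, [216.0, 164.3])] [(0.92, [458.9, 224.3]), (0.68, [190.1, 452.0])]
pick_jar [(0.78, [174.7, 209.2]), (0.24, [355.3, 192.3])] [(0.63, [451.2, 171.9])]
mallet [(0.76, [484.4, 293.0]), (0.74, [175.7, 206.0])] [(0.88, [101.4, 284.5]), (0.47, [452.9, 173.2])]
opener [(0.56, [380.2, 141.3]), (0.5, [406.3, 204.1])] [(0.59, [345.1, 373.9])]
```

View pics/top0.png

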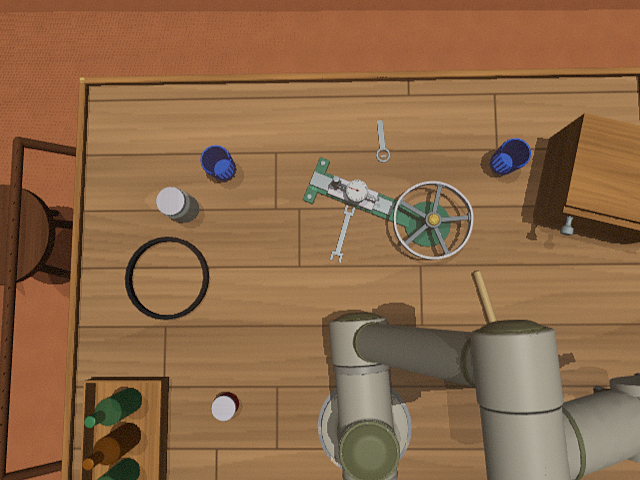

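View pics/scene0.png

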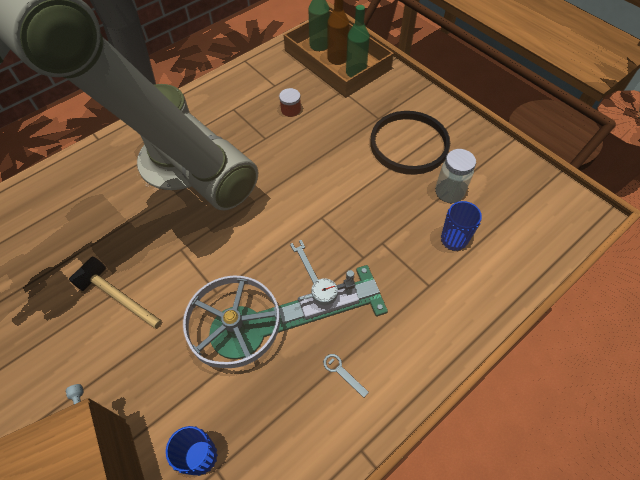

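The top view shows the cone nut at about (433,219), the dial at (356,190) and the column near (335,182). In the scene view the nut is at (231,317), the dial at (324,290) and the column at (350,277). I'll zoom in.

Run:
```python
from h import *
a=cv2.imread("pics/top0.png")[145:270,300:480]; b=cv2.imread("pics/scene0.png")[235:375,175:395]
A=cv2.resize(a,(720,500),interpolation=cv2.INTER_CUBIC)
cv2.imwrite("pics/c0.png",A)
B=cv2.resize(b,(792,504),interpolation=cv2.INTER_CUBIC)
cv2.imwrite("pics/c1.png",B)
```

```text
(no output)
```

View pics/c0.png

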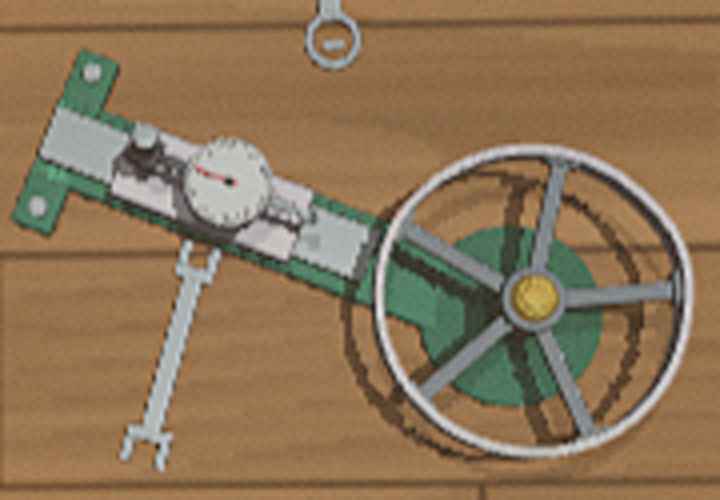

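View pics/c1.png

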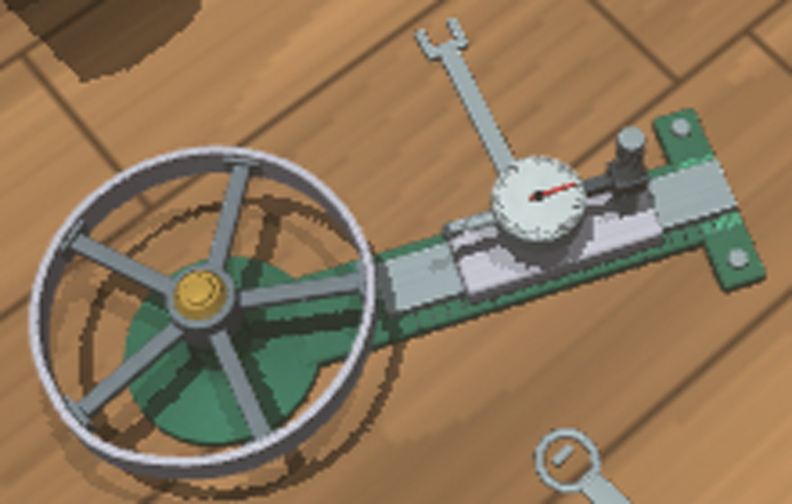

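The crops show the nut top at c0 (535,297) and c1 (200,290). The column top is at c0 (146,136) and c1 (631,136), and the dial centre at c0 (229,181) and c1 (538,197).

```bash
cat >> h.py <<'E'
def tri(ps,uvs):
    A=np.zeros((3,3));b=np.zeros(3)
    for p,uv in zip(ps,uvs):
        o,d=ray(p,uv); d/=np.linalg.norm(d); M=np.eye(3)-np.outer(d,d); A+=M; b+=M@o
    return np.linalg.solve(A,b)
E
python3 - <<'E'
from h import *
p=optics.get_image("top"); s=optics.get_image("scene")
for n,a,b,z in [("nut",(535,297),(200,290),.102),("col",(146,136),(631,136),.126),("dial",(229,181),(538,197),.087)]:
    ua=(300+a[0]/4,145+a[1]/4); ub=(175+b[0]/3.6,235+b[1]/3.6)
    print(n,atz(p,ua,z).round(4),atz(s,ub,z).round(4),tri([p,s],[ua,ub]).round(4))
E
python3 -c "
from rig import env
o=env.observe();print(o)"
```

```text
nut [ 0.5309 -0.1771  0.102 ] [ 0.5384 -0.1782  0.102 ] [ 0.5329 -0.178   0.0913]
col [0.632  0.0665 0.126 ] [0.6364 0.068  0.126 ] [0.634  0.068  0.1217]
dial [0.6103 0.0134 0.087 ] [0.6162 0.0127 0.087 ] [0.6126 0.0142 0.079 ]
{'time_s': 1.5, 'q': array([-8.61336936e+01,  2.18052070e+01,  7.43340061e+01,  6.91000146e-04,
        8.38576946e+01, -1.23350455e+01]), 'qvel': array([-0.03769932,  0.03759207, -0.02591967,  0.00463964, -0.00389043,
       -0.04828728]), 'joint_efforts': array([ 1.27135889e-03, -4.48325586e+01, -2.31461245e+01, -1.13014494e-04,
        5.55315437e-04, -3.11377217e-07]), 'position': array([ 0.15346462, -0.52814786,  0.23134616]), 'tool_rot': array([[ 9.60287463e-01,  2.79012524e-01,  1.56029551e-05],
       [ 2.79012525e-01, -9.60287461e-01, -5.30405963e-05],
       [ 1.84331420e-07,  5.52876396e-05, -9.99999998e-01]]), 'ft_force': array([ 0.17020884, -0.76196642,  0.72699144]), 'wrist_torque': array([ 0.02994419,  0.01473103, -0.01115321]), 'gripper_force': 0.0, 'grip_width': 0.08529956594939815}
```

```bash
python3 -m crank '[8.5,3.14,-2.18,0,0, 8.5,3.14,-2.18,0,0, 8.5,3.14,-2.18,0,0, 8.5,3.14,-2.18,0,0, 8.5,3.14,-2.18,0,0, 8.5,3.14,-2.18,0,0, 8.5,3.14,-2.18,0,0, 8.5,3.14,-2.18,0,0]' 40
python3 -m crank '[8.5,3.14,-2.18,0,0, 8.5,3.14,-2.18,0,0, 8.5,3.14,-2.18,0,0, 8.5,3.14,-2.18,0,0, 8.5,3.14,-2.18,0,0, 8.5,3.14,-2.18,0,0, 8.5,3.14,-2.18,0,0, 8.5,3.14,-2.18,0,0]'
python3 -m crank '[8.5,3.14,-2.18,0,0, 8.5,3.14,-2.18,0,0, 8.5,2.5,-2,0,0, 8.5,0,0,0,0.12, 8.5,0,0,0,0.12, 8.5,0,0,0,0.12, 8.5,0,0,0,0.12, 8.5,0,0,0,0.12]'
python3 - <<'E'
from h import *
p=optics.get_image("wrist"); save(p,"w0"); print(np.array(p["pose"]).round(3),env.observe()["tool_rot"].round(3))
for q in ["column","needle","tip","plunger","wheel"]: print(q,look(p,q)[:2])
print("expected col",proj(p,[.635,.0675,.126]),"dial",proj(p,[.613,.013,.087]))
E
```

```text
time_s: 2.17
position: [0.3468, -0.289, 0.2315]
tool_rot: [[0.96, 0.279, 0.0], [0.279, -0.96, -0.0], [0.0, 0.001, -1.0]]
ft_force: [-0.3, -0.1, 0.3]
grip_width: 0.0851
gripper_force: 0.0
time_s: 2.83
position: [0.5395, -0.0511, 0.2314]
tool_rot: [[0.96, 0.279, 0.0], [0.279, -0.96, -0.0], [0.0, 0.0, -1.0]]
ft_force: [1.5, -1.2, 0.6]
grip_width: 0.0849
gripper_force: 0.0
time_s: 3.5
position: [0.6052, 0.0327, 0.2312]
tool_rot: [[0.948, -0.317, -0.0], [-0.317, -0.948, 0.0], [-0.0, 0.0, -1.0]]
ft_force: [1.2, 0.3, 0.9]
grip_width: 0.0848
gripper_force: 0.0
[[-0.318  0.901  0.297  0.682]
 [-0.948 -0.302 -0.099  0.007]
 [ 0.    -0.313  0.95   0.375]
 [ 0.     0.     0.     1.   ]] [[ 0.946 -0.324 -0.   ]
 [-0.324 -0.946  0.   ]
 [-0.     0.    -1.   ]]
column [(0.73, array([323.008, 197.52 ])), (0.24, array([396.992, 209.904]))]
needle []
tip [(0.63, array([398.528, 212.688])), (0.37, array([ 27.712, 399.504]))]
plunger [(0.62, array([399.488, 208.512]))]
wheel [(0.57, array([573.184, 207.696]))]
expected col [258.8439578  214.37532935] dial [336.11298649 206.93951968]
```

View pics/w0.png

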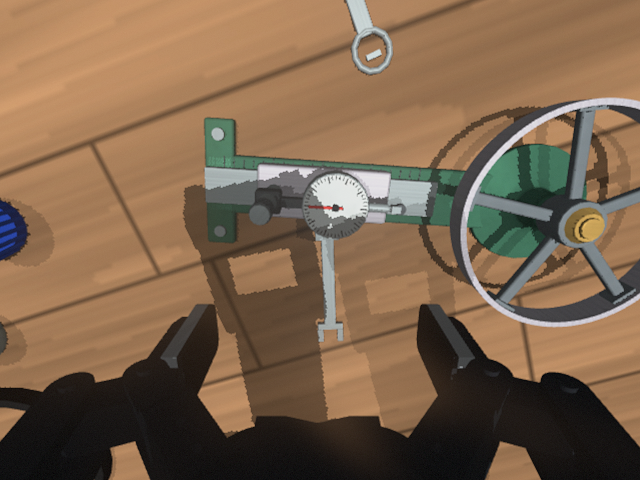

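The wrist view shows the column top at (260,214), the dial at (336,207), the tip near (403,209) and the nut at (584,228). These match the estimate.

Run:
```python
from h import *
p=optics.get_image("wrist")
for n,u,z in [("col",(260.5,214),.126),("dial",(336,207),.087),("tip",(404,209),.08),("nut",(585,227),.102)]: print(n,atz(p,u,z).round(4))
o=env.observe();R=o["tool_rot"];C=np.array([.634,.067])
H=np.array([.534,-.178]);u=(C-H)/np.linalg.norm(C-H);print(u,np.linalg.norm(C-H))
d=np.r_[C-o["position"][:2],0];print(o["position"],"tool",R.T@d, "ang",np.degrees(np.arctan2(*u[::-1])),np.degrees(np.arctan2(R[1,1],R[0,1])))
```

```text
col [0.6346 0.0664 0.126 ]
dial [0.6131 0.013  0.087 ]
tip [ 0.5916 -0.0422  0.08  ]
nut [ 0.5381 -0.1749  0.102 ]
[0.377897   0.92584764] 0.2646223724479848
[0.60513129 0.0325581  0.23131094] tool [ 1.67766175e-02 -4.16916343e-02 -1.52973319e-06] ang 67.79652146794261 -108.04952112838609
```

```bash
python3 -m crank '[8.5,0.85,-2.1,0,0, 8.5,0.85,-2.05,0,0, 8.5,0,0,0,0.07, 8.5,0,0,3.5,0, 8.5,0,0,3.5,0, 8.5,0,0,3.5,0, 8.5,0,0,3.2,0, 8.5,0,0,0,0]' 40
python3 -m crank '[0,0,0,0,0, 0,0,0,0,0, 0,0,0,0,0, 0,0,0,0,0, 0,0,0,0,0, 0,0,0,0,0, 0,0,0,0,0, 0,0,0,0,0]' 60
python3 - <<'E'
from h import *
p=optics.get_image("wrist"); save(p,"w1"); s=optics.get_image("scene"); save(s,"s1")
E
```

```text
time_s: 4.52
position: [0.6311, 0.0669, 0.088]
tool_rot: [[0.926, -0.376, -0.012], [-0.376, -0.926, 0.001], [-0.011, 0.003, -1.0]]
ft_force: [-1.5, 0.3, -0.7]
grip_width: 0.085
gripper_force: 0.0
time_s: 5.18
position: [0.6348, 0.0669, 0.0957]
tool_rot: [[0.926, -0.377, 0.002], [-0.377, -0.926, 0.0], [0.002, -0.001, -1.0]]
ft_force: [-2.2, 1.2, 5.6]
grip_width: 0.0141
gripper_force: 58.4
```

View pics/w1.png

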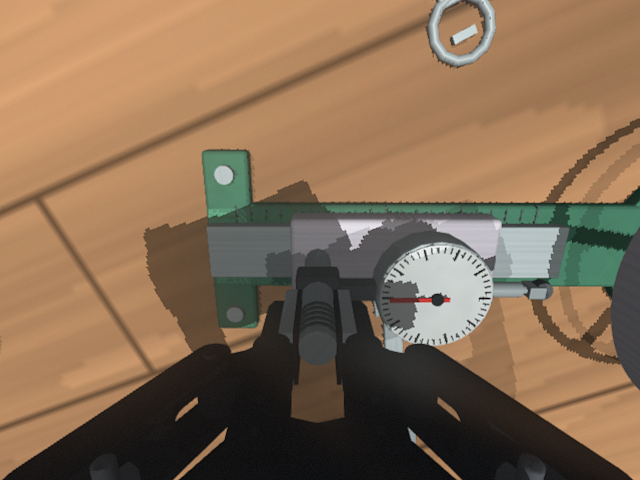

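The column is gripped, and the needle at dial centre (437,299) points left, which is zero. Next I'll add a needle reader and slide in.

```bash
cat >> h.py <<'E'
U=np.array([.375,.927])
H=np.array([.536,-.177])
def needle(p,col,z=.087):
    c=np.array(col)[:2]-.058*U
    im=p["color"].astype(int); m=(im[...,0]>120)&(im[...,1]<90)&(im[...,2]<90)
    pc=np.array([*c,z]); u0=proj(p,pc); ys,xs=np.nonzero(m)
    k=np.hypot(xs-u0[0],ys-u0[1])<90; P=np.array([atz(p,(x,y),z)[:2] for x,y in zip(xs[k],ys[k])])
    if len(P)==0: return None
    r=P-c; n=np.hypot(*r.T); r=r[(n<.029)&(n>.012)]
    if len(r)<3: return None
    v=r.mean(0)
    a=np.arctan2(U[1],U[0])-np.arctan2(v[1],v[0])
    a=(a+.6)%(2*np.pi)-.6
    return round(a,3),round(a/.628,2),len(r)
def rd(col=None,cams=("wrist","top","scene")):
    o=env.observe(); col=o["position"] if col is None else col
    return {c:needle(optics.get_image(c),col) for c in cams}
E
python3 -c "
from h import *; print(rd())"
python3 -m crank '[0,0,0.3,0,0, 0,0,0.6,0,0, 0,0,0.7,0,0, 0,0,0.7,0,0, 0,0,0.6,0,0, 0,0,0.4,0,0, 0,0,0.3,0,0, 0,0,0,0,0]' 60
python3 -c "
from h import *; print(rd(),np.linalg.norm(env.observe()['position'][:2]-H))"
```

```text
{'wrist': None, 'top': None, 'scene': None}
time_s: 6.1
position: [0.6215, 0.0346, 0.0957]
tool_rot: [[0.926, -0.377, 0.004], [-0.377, -0.926, 0.002], [0.002, -0.004, -1.0]]
ft_force: [2.3, 7.2, 5.4]
grip_width: 0.014
gripper_force: 58.8
{'wrist': None, 'top': None, 'scene': None} 0.22818851410135238
```

Run:
```python
from h import *
im=cv2.imread("pics/w1.png")[:,:,::-1].astype(int); d=im[...,0]-im[...,1:].max(2)
ys,xs=np.nonzero(d[240:360,380:500]>60); print(len(xs),xs.min()+380,xs.max()+380,ys.min()+240,ys.max()+240)
print(im[299,400],im[299,415])
col=env.observe()["position"]; p=optics.get_image("wrist"); c=col[:2]-.058*U; print(proj(p,[*c,.087]))
im=p["color"].astype(int);d=im[...,0]-im[...,1:].max(2); ys,xs=np.nonzero(d>70); print(len(xs),np.median(xs),np.median(ys))
```

```text
79 418 449 298 301
[88 39 38] [93 44 42]
[436.37531503 298.12480889]
87 428.0 300.0
```

```bash
sed -i 's/m=(im\[...,0\]>120).*$/m=(im[...,0]>45)\&(im[...,0]>1.7*im[...,1:].max(2))/' h.py
python3 -c "
from h import *; print(rd(),np.linalg.norm(env.observe()['position'][:2]-H))"
python3 -m crank '[0,0,0.15,0,0, 0,0,0.15,0,0, 0,0,0.15,0,0, 0,0,0.15,0,0, 0,0,0.15,0,0, 0,0,0.15,0,0, 0,0,0,0,0, 0,0,0,0,0]' 60
python3 -c "
from h import *; print(rd(),np.linalg.norm(env.observe()['position'][:2]-H))"
```

```text
{'wrist': (np.float64(-0.06), np.float64(-0.1), 76), 'top': None, 'scene': (np.float64(0.042), np.float64(0.07), 3)} 0.2281965802304394
time_s: 7.12
position: [0.6182, 0.0266, 0.0957]
tool_rot: [[0.926, -0.377, 0.004], [-0.377, -0.926, 0.002], [0.002, -0.004, -1.0]]
ft_force: [2.3, 7.7, 5.1]
grip_width: 0.0144
gripper_force: 58.8
{'wrist': (np.float64(-0.062), np.float64(-0.1), 83), 'top': None, 'scene': (np.float64(0.048), np.float64(0.08), 4)} 0.21960563017979473
```

```bash
python3 -m crank '[0,0,0.1,0,0, 0,0,0.1,0,0, 0,0,0.1,0,0, 0,0,0,0,0, 0,0,0,0,0, 0,0,0,0,0, 0,0,0,0,0, 0,0,0,0,0]' 60
python3 -c "
from h import *; print(rd(cams=('wrist',)),np.linalg.norm(env.observe()['position'][:2]-H))"
```

```text
time_s: 7.93
position: [0.6172, 0.0242, 0.0958]
tool_rot: [[0.926, -0.377, 0.004], [-0.377, -0.926, 0.003], [0.003, -0.004, -1.0]]
ft_force: [2.9, 10.4, 6.3]
grip_width: 0.0142
gripper_force: 58.8
{'wrist': (np.float64(1.103), np.float64(1.76), 92)} 0.21695814621115295
```

```bash
python3 -m crank '[0,0,0.1,0,0, 0,0,0.1,0,0, 0,0,0.05,0,0, 0,0,0,0,0, 0,0,0,0,0, 0,0,0,0,0, 0,0,0,0,0, 0,0,0,0,0]' 60
python3 -c "
from h import *; p=optics.get_image('wrist');save(p,'w2');print(rd(cams=('wrist','top')),np.linalg.norm(env.observe()['position'][:2]-H))"
```

```text
time_s: 8.65
position: [0.6164, 0.0221, 0.0957]
tool_rot: [[0.926, -0.377, 0.004], [-0.377, -0.926, 0.003], [0.003, -0.005, -1.0]]
ft_force: [3.5, 10.7, 5.6]
grip_width: 0.0145
gripper_force: 58.9
{'wrist': (np.float64(2.513), np.float64(4.0), 105), 'top': None} 0.21475315079294516
```

View pics/w2.png

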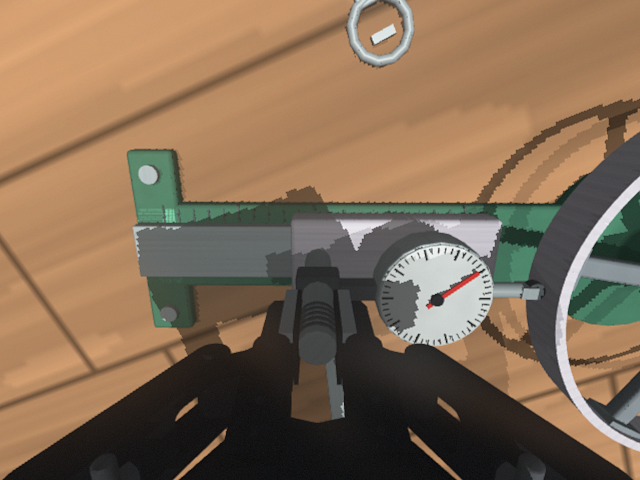

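The needle reads 4.0 mm. I'll release, lift and move over the wheel gap.

```bash
python3 -m crank '[8.5,0,0,0,0, 8.5,0,0,0,0, 8.5,0,0,0,0, 8.5,0,0,0,0, 8.5,0,0,0,0, 8.5,0,0,-2.5,0, 8.5,0,0,-3,0, 8.5,0,0,-3,0]' 60
python3 -m crank '[0,0.76,3.48,0,0, 0,0.76,3.48,0,0, 0,0.76,3.48,0,0, 0,0.76,3.48,0,0, 0,0.76,3.48,0,0, 0,0,0,0,0, 0,0,0,0,0, 0,0,0,0,0]' 40
python3 - <<'E'
from h import *
C=[.6164,.0221]; print(rd(C))
w=optics.get_image("wrist");s=optics.get_image("scene");t=optics.get_image("top");save(s,"s3");save(t,"t3")
o=env.observe();print(o["position"],o["q"].round(0),o["tool_rot"].round(3))
a=cv2.resize(s["color"][235:375,175:395],(400,255));b=cv2.resize(w["color"],(400,300));c=cv2.resize(t["color"][130:280,290:490],(400,300))
save({"color":np.vstack([np.hstack([b,c]),np.hstack([a,a*0])])},"m3")
E
```

```text
time_s: 9.47
position: [0.6148, 0.0198, 0.1799]
tool_rot: [[0.926, -0.378, -0.002], [-0.378, -0.926, 0.0], [-0.002, 0.0, -1.0]]
ft_force: [0.0, -0.8, 0.6]
grip_width: 0.0851
gripper_force: 0.0
time_s: 10.13
position: [0.5846, -0.1552, 0.1793]
tool_rot: [[0.926, -0.378, -0.0], [-0.378, -0.926, 0.0], [-0.0, -0.0, -1.0]]
ft_force: [-0.9, 0.8, 0.3]
grip_width: 0.0001
gripper_force: 0.0
{'wrist': (np.float64(2.478), np.float64(3.95), 29), 'top': None, 'scene': (np.float64(2.419), np.float64(3.85), 4)}
[ 0.58485406 -0.15465525  0.17938775] [-26.  30.  70.   0.  80.  86.] [[ 0.926 -0.376  0.   ]
 [-0.376 -0.926  0.   ]
 [ 0.    -0.    -1.   ]]
```

View pics/m3.png

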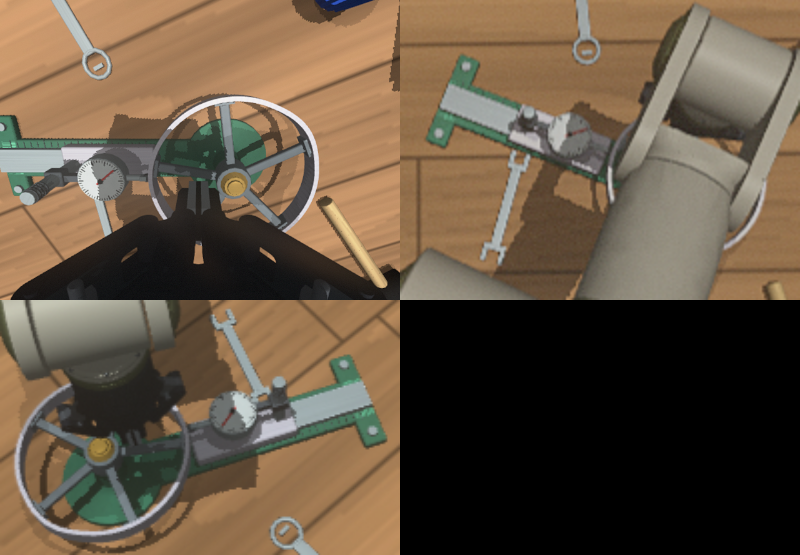

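```bash
python3 - <<'E'
import re
t=open("h.py").read()
i=t.index("def needle"); j=t.index("def rd")
t=t[:i]+'''def needle(p,col,z=.087):
    c=np.array(col)[:2]-.058*U
    im=p["color"].astype(float); w=np.maximum(im[...,0]-1.35*im[...,1:].max(2),0)/(im.sum(2)+30)
    u0=proj(p,[*c,z]).round().astype(int); R=70
    g=[(x,y) for x in range(max(0,u0[0]-R),min(640,u0[0]+R)) for y in range(max(0,u0[1]-R),min(480,u0[1]+R)) if w[y,x]>0]
    if not g: return None
    P=np.array([atz(p,q,z)[:2] for q in g])-c; W=np.array([w[y,x] for x,y in g]); n=np.hypot(*P.T)
    k=(n<.026)&(n>.010)
    if W[k].sum()<.15: return None
    v=(P[k]*W[k][:,None]).sum(0)
    a=(np.arctan2(U[1],U[0])-np.arctan2(v[1],v[0])+.6)%(2*np.pi)-.6
    return float(round(a,2)),float(round(a/.628,2)),float(round(W[k].sum(),1))
'''+t[j:]
t=t.replace("def rd(col=None","def rd(col=(.6164,.0221)")
open("h.py","w").write(t)
E
python3 - <<'E'
from h import *
print(rd())
im=[optics.get_image("wrist"),optics.get_image("scene")]
for k,p in enumerate(im):
    q=p["color"].copy()
    for a in (25,):
        u=proj(p,[.5848,-.1547,.075]).round().astype(int); cv2.circle(q,tuple(map(int,u)),5,(255,0,255),2)
    for a in range(-11,349,72):
        A=np.radians(a); pt=[tuple(map(int,proj(p,[H[0]+r*np.cos(A),H[1]+r*np.sin(A),.08]))) for r in (.021,.095)]; cv2.line(q,*pt,(255,0,0),1)
    if k: q=cv2.resize(q[235:375,175:395],(400,255))
    else: q=cv2.resize(q[140:400,240:540],(400,346))
    im[k]=q
save({"color":np.vstack(im)},"m4")
E
```

```text
{'wrist': (2.48, 3.95, 6.1), 'top': (2.56, 4.07, 0.2), 'scene': (2.41, 3.84, 0.8)}
```

View pics/m4.png

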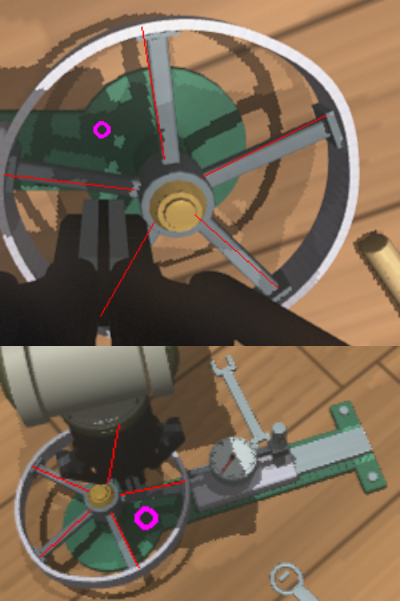

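Projected spokes match the picture and the target (magenta) sits mid-gap, so I'll descend.

```bash
python3 -m crank '[0,0,0,2.5,0, 0,0,0,2.5,0, 0,0,0,2.5,0, 0,0,0,2,0, 0,0,0,1,0, 0,0,0,1,0, 0,0,0,0,0, 0,0,0,0,0]'
python3 - <<'E'
from h import *
o=env.observe();R=o["tool_rot"];x=o["position"][:2]
print(rd(), np.degrees(np.arctan2(*(x-H)[::-1])),np.linalg.norm(x-H))
n=0
for k in range(20):
    a=np.radians(25+24*(k+1)); b=H+.055*np.array([np.cos(a),np.sin(a)])
    d=R.T@np.r_[b-x,0]*100/8; print(25+24*k,d.round(2)[:2]); x=b
E
```

```text
time_s: 11.35
position: [0.585, -0.1557, 0.0648]
tool_rot: [[0.926, -0.378, 0.001], [-0.378, -0.926, -0.0], [0.001, 0.0, -1.0]]
ft_force: [-0.4, 0.3, -0.0]
grip_width: -0.0004
gripper_force: 0.0
{'wrist': (2.48, 3.96, 26.7), 'top': (2.57, 4.1, 0.3), 'scene': (2.42, 3.85, 0.8)} 23.49391361759825 0.05342350973437527
25 [-0.24 -0.17]
49 [-0.28 -0.03]
73 [-0.27  0.08]
97 [-0.22  0.19]
121 [-0.12  0.26]
145 [-0.    0.29]
169 [0.11 0.26]
193 [0.21 0.19]
217 [0.27 0.09]
241 [ 0.28 -0.03]
265 [ 0.25 -0.14]
289 [ 0.17 -0.23]
313 [ 0.06 -0.28]
337 [-0.06 -0.28]
361 [-0.16 -0.23]
385 [-0.25 -0.15]
409 [-0.28 -0.03]
433 [-0.27  0.08]
457 [-0.22  0.19]
481 [-0.12  0.26]
```

```bash
cat > r.py <<'E'
from h import *
o=env.observe();x=o["position"][:2]-H
print("READ ang %.1f r %.4f"%(np.degrees(np.arctan2(x[1],x[0]))%360,np.hypot(*x)),"F",o["ft_force"].round(1),round(o["time_s"],1),rd())
E
python3 -m crank '[0,-0.24,-0.17,0,0, 0,-0.24,-0.17,0,0, 0,-0.24,-0.17,0,0, 0,-0.24,-0.17,0,0, 0,-0.24,-0.17,0,0, 0,-0.24,-0.17,0,0, 0,-0.24,-0.17,0,0, 0,-0.24,-0.17,0,0]' >/dev/null; python3 r.py
python3 -m crank '[0,-0.28,-0.03,0,0, 0,-0.28,-0.03,0,0, 0,-0.28,-0.03,0,0, 0,-0.28,-0.03,0,0, 0,-0.28,-0.03,0,0, 0,-0.28,-0.03,0,0, 0,-0.28,-0.03,0,0, 0,-0.28,-0.03,0,0]' >/dev/null; python3 r.py
```

```text
READ ang 47.6 r 0.0546 F [ 2.8 -6.6 -1.5] 12.2 {'wrist': (2.49, 3.96, 28.0), 'top': (2.67, 4.25, 0.2), 'scene': (2.52, 4.02, 0.8)}
READ ang 71.1 r 0.0539 F [ 5.5 -4.   0.8] 13.0 {'wrist': (1.99, 3.17, 28.8), 'top': (1.99, 3.16, 0.4), 'scene': (1.93, 3.07, 0.7)}
```

```bash
python3 -m crank '[0,-0.27,0.08,0,0, 0,-0.27,0.08,0,0, 0,-0.27,0.08,0,0, 0,-0.27,0.08,0,0, 0,-0.27,0.08,0,0, 0,-0.27,0.08,0,0, 0,-0.27,0.08,0,0, 0,-0.27,0.08,0,0]' >/dev/null; python3 r.py
python3 -m crank '[0,-0.22,0.19,0,0, 0,-0.22,0.19,0,0, 0,-0.22,0.19,0,0, 0,-0.22,0.19,0,0, 0,-0.22,0.19,0,0, 0,-0.22,0.19,0,0, 0,-0.22,0.19,0,0, 0,-0.22,0.19,0,0]' >/dev/null; python3 r.py
python3 -m crank '[0,-0.12,0.26,0,0, 0,-0.12,0.26,0,0, 0,-0.12,0.26,0,0, 0,-0.12,0.26,0,0, 0,-0.12,0.26,0,0, 0,-0.12,0.26,0,0, 0,-0.12,0.26,0,0, 0,-0.12,0.26,0,0]' >/dev/null; python3 r.py
python3 -m crank '[0,0,0.29,0,0, 0,0,0.29,0,0, 0,0,0.29,0,0, 0,0,0.29,0,0, 0,0,0.29,0,0, 0,0,0.29,0,0, 0,0,0.29,0,0, 0,0,0.29,0,0]' >/dev/null; python3 r.py
```

```text
READ ang 95.2 r 0.0540 F [ 8.  -1.6  0. ] 13.8 {'wrist': (1.59, 2.53, 63.7), 'top': (1.65, 2.63, 0.6), 'scene': (1.65, 2.62, 0.9)}
READ ang 120.4 r 0.0544 F [5.7 1.6 2.1] 14.6 {'wrist': None, 'top': (1.65, 2.63, 0.6), 'scene': (1.65, 2.62, 0.9)}
READ ang 144.6 r 0.0547 F [ 5.   5.2 -0.3] 15.4 {'wrist': None, 'top': (1.53, 2.44, 0.4), 'scene': (1.63, 2.6, 0.8)}
READ ang 168.4 r 0.0551 F [ 4.2  9.2 -0.7] 16.2 {'wrist': None, 'top': (3.23, 5.15, 0.4), 'scene': (3.09, 4.92, 1.6)}
```

```bash
python3 -m crank '[0,0.11,0.26,0,0, 0,0.11,0.26,0,0, 0,0.11,0.26,0,0, 0,0.11,0.26,0,0, 0,0,0,0,0, 0,0,0,0,0, 0,0,0,0,0, 0,0,0,0,0]' >/dev/null; python3 r.py
python3 -m crank '[0,0.11,0.26,0,0, 0,0.11,0.26,0,0, 0,0.11,0.26,0,0, 0,0.11,0.26,0,0, 0,0,0,0,0, 0,0,0,0,0, 0,0,0,0,0, 0,0,0,0,0]' >/dev/null; python3 r.py
python3 -m crank '[0,0.21,0.19,0,0, 0,0.21,0.19,0,0, 0,0.21,0.19,0,0, 0,0.21,0.19,0,0, 0,0.21,0.19,0,0, 0,0.21,0.19,0,0, 0,0.21,0.19,0,0, 0,0.21,0.19,0,0]' >/dev/null; python3 r.py
python3 -m crank '[0,0.27,0.09,0,0, 0,0.27,0.09,0,0, 0,0.27,0.09,0,0, 0,0.27,0.09,0,0, 0,0.27,0.09,0,0, 0,0.27,0.09,0,0, 0,0.27,0.09,0,0, 0,0.27,0.09,0,0]' >/dev/null; python3 r.py
```

```text
READ ang 181.3 r 0.0541 F [ 0.4  4.6 -2. ] 17.1 {'wrist': None, 'top': (3.57, 5.69, 0.4), 'scene': (3.36, 5.35, 1.3)}
READ ang 193.8 r 0.0551 F [-0.   1.  -0.9] 17.9 {'wrist': None, 'top': (2.67, 4.25, 0.3), 'scene': (2.51, 4.0, 1.1)}
READ ang 216.2 r 0.0549 F [-2.2  7.3 -1. ] 18.7 {'wrist': None, 'top': (1.65, 2.63, 0.5), 'scene': (1.65, 2.62, 0.9)}
READ ang 240.1 r 0.0546 F [-4.5  4.5  0.9] 19.5 {'wrist': None, 'top': (1.62, 2.58, 0.6), 'scene': (1.67, 2.66, 1.0)}
```

```bash
python3 -m crank '[0,0.28,-0.03,0,0, 0,0.28,-0.03,0,0, 0,0.28,-0.03,0,0, 0,0.28,-0.03,0,0, 0,0.28,-0.03,0,0, 0,0.28,-0.03,0,0, 0,0.28,-0.03,0,0, 0,0.28,-0.03,0,0]' >/dev/null; python3 r.py
python3 -m crank '[0,0.25,-0.14,0,0, 0,0.25,-0.14,0,0, 0,0.25,-0.14,0,0, 0,0.25,-0.14,0,0, 0,0.25,-0.14,0,0, 0,0.25,-0.14,0,0, 0,0.25,-0.14,0,0, 0,0.25,-0.14,0,0]' >/dev/null; python3 r.py
python3 -m crank '[0,0.17,-0.23,0,0, 0,0.17,-0.23,0,0, 0,0.17,-0.23,0,0, 0,0.17,-0.23,0,0, 0,0.17,-0.23,0,0, 0,0.17,-0.23,0,0, 0,0.17,-0.23,0,0, 0,0.17,-0.23,0,0]' >/dev/null; python3 r.py
python3 -m crank '[0,0.06,-0.28,0,0, 0,0.06,-0.28,0,0, 0,0.06,-0.28,0,0, 0,0.06,-0.28,0,0, 0,0.06,-0.28,0,0, 0,0.06,-0.28,0,0, 0,0.06,-0.28,0,0, 0,0.06,-0.28,0,0]' >/dev/null; python3 r.py
python3 -m crank '[0,-0.06,-0.28,0,0, 0,-0.06,-0.28,0,0, 0,-0.06,-0.28,0,0, 0,-0.06,-0.28,0,0, 0,-0.06,-0.28,0,0, 0,-0.06,-0.28,0,0, 0,-0.06,-0.28,0,0, 0,-0.06,-0.28,0,0]' >/dev/null; python3 r.py
```

```text
READ ang 263.8 r 0.0544 F [-6.7  1.8  0.2] 20.3 {'wrist': None, 'top': (1.51, 2.41, 0.4), 'scene': (1.66, 2.65, 1.0)}
READ ang 288.6 r 0.0549 F [-5.5 -0.1  0.2] 21.1 {'wrist': None, 'top': (1.53, 2.44, 0.4), 'scene': (1.63, 2.6, 0.8)}
READ ang 313.0 r 0.0548 F [-5.  -2.4  0.3] 22.0 {'wrist': None, 'top': (1.6, 2.54, 0.5), 'scene': (1.64, 2.61, 0.8)}
READ ang 336.8 r 0.0546 F [-4.5 -6.1 -0.2] 22.8 {'wrist': None, 'top': (1.65, 2.63, 0.5), 'scene': (1.65, 2.63, 0.9)}
READ ang 1.3 r 0.0546 F [-1.5 -5.8  0.1] 23.6 {'wrist': (1.55, 2.46, 40.1), 'top': (1.67, 2.65, 0.4), 'scene': (1.66, 2.65, 1.0)}
```

```bash
python3 -m crank '[0,-0.16,-0.23,0,0, 0,-0.16,-0.23,0,0, 0,-0.16,-0.23,0,0, 0,-0.16,-0.23,0,0, 0,-0.16,-0.23,0,0, 0,-0.16,-0.23,0,0, 0,-0.16,-0.23,0,0, 0,-0.16,-0.23,0,0]' >/dev/null; python3 r.py
python3 -m crank '[0,-0.25,-0.15,0,0, 0,-0.25,-0.15,0,0, 0,-0.25,-0.15,0,0, 0,-0.25,-0.15,0,0, 0,-0.25,-0.15,0,0, 0,-0.25,-0.15,0,0, 0,-0.25,-0.15,0,0, 0,-0.25,-0.15,0,0]' >/dev/null; python3 r.py
python3 -m crank '[0,-0.28,-0.03,0,0, 0,-0.28,-0.03,0,0, 0,-0.28,-0.03,0,0, 0,-0.28,-0.03,0,0, 0,-0.28,-0.03,0,0, 0,-0.28,-0.03,0,0, 0,-0.28,-0.03,0,0, 0,-0.28,-0.03,0,0]' >/dev/null; python3 r.py
python3 -m crank '[0,-0.27,0.08,0,0, 0,-0.27,0.08,0,0, 0,-0.27,0.08,0,0, 0,-0.27,0.08,0,0, 0,-0.27,0.08,0,0, 0,-0.27,0.08,0,0, 0,-0.27,0.08,0,0, 0,-0.27,0.08,0,0]' >/dev/null; python3 r.py
python3 -m crank '[0,-0.22,0.19,0,0, 0,-0.22,0.19,0,0, 0,-0.22,0.19,0,0, 0,-0.22,0.19,0,0, 0,-0.22,0.19,0,0, 0,-0.22,0.19,0,0, 0,-0.22,0.19,0,0, 0,-0.22,0.19,0,0]' >/dev/null; python3 r.py
python3 -m crank '[0,-0.12,0.26,0,0, 0,-0.12,0.26,0,0, 0,-0.12,0.26,0,0, 0,-0.12,0.26,0,0, 0,-0.12,0.26,0,0, 0,-0.12,0.26,0,0, 0,-0.12,0.26,0,0, 0,-0.12,0.26,0,0]' >/dev/null; python3 r.py
```

```text
READ ang 24.7 r 0.0550 F [ 1.1 -5.6 -1.3] 24.4 {'wrist': (1.86, 2.97, 41.1), 'top': (1.97, 3.14, 0.4), 'scene': (1.92, 3.05, 1.0)}
READ ang 48.9 r 0.0553 F [ 3.3 -6.5 -1.8] 25.2 {'wrist': (2.58, 4.11, 28.9), 'top': None, 'scene': (2.53, 4.03, 0.8)}
READ ang 72.0 r 0.0550 F [ 6.3 -3.2  1. ] 26.1 {'wrist': (1.98, 3.15, 29.4), 'top': (1.98, 3.16, 0.5), 'scene': (1.93, 3.07, 0.7)}
READ ang 95.7 r 0.0552 F [ 7.3 -1.1  0.7] 26.9 {'wrist': (1.59, 2.54, 64.0), 'top': (1.65, 2.63, 0.6), 'scene': (1.65, 2.62, 0.9)}
READ ang 120.3 r 0.0556 F [6.8 1.9 1.7] 27.7 {'wrist': None, 'top': (1.65, 2.63, 0.6), 'scene': (1.65, 2.63, 0.9)}
READ ang 144.1 r 0.0556 F [ 5.9  4.3 -1. ] 28.5 {'wrist': None, 'top': (1.65, 2.63, 0.5), 'scene': (1.65, 2.63, 0.9)}
```

```bash
python3 -m crank '[0,0,0.29,0,0, 0,0,0.29,0,0, 0,0,0.29,0,0, 0,0,0.29,0,0, 0,0,0.29,0,0, 0,0,0.29,0,0, 0,0,0,0,0, 0,0,0,0,0]' >/dev/null; python3 r.py
python3 -m crank '[0,0.03,0.28,0,0, 0,0.03,0.28,0,0, 0,0,0,0,0, 0,0,0,0,0, 0,0,0,0,0, 0,0,0,0,0, 0,0,0,0,0, 0,0,0,0,0]' >/dev/null; python3 r.py
python3 -m crank '[0,0.1,0.26,0,0, 0,0,0,0,0, 0,0,0,0,0, 0,0,0,0,0, 0,0,0,0,0, 0,0,0,0,0, 0,0,0,0,0, 0,0,0,0,0]' >/dev/null; python3 r.py
```

```text
READ ang 162.6 r 0.0548 F [ 2.3  2.8 -1.1] 29.3 {'wrist': None, 'top': (2.66, 4.24, 0.3), 'scene': (2.51, 4.0, 1.1)}
READ ang 168.8 r 0.0548 F [ 0.8  2.  -0.7] 30.1 {'wrist': None, 'top': (3.29, 5.23, 0.2), 'scene': (3.08, 4.9, 1.5)}
READ ang 171.7 r 0.0542 F [ 0.1  1.3 -0.4] 30.9 {'wrist': None, 'top': (3.48, 5.54, 0.4), 'scene': (3.28, 5.22, 1.3)}
```

```bash
python3 -m crank '[0,0.1,0.24,0,0, 0,0,0,0,0, 0,0,0,0,0, 0,0,0,0,0, 0,0,0,0,0, 0,0,0,0,0, 0,0,0,0,0, 0,0,0,0,0]' >/dev/null; python3 r.py
python3 -m crank '[0,0.1,0.24,0,0, 0,0,0,0,0, 0,0,0,0,0, 0,0,0,0,0, 0,0,0,0,0, 0,0,0,0,0, 0,0,0,0,0, 0,0,0,0,0]' >/dev/null; python3 r.py
```

```text
READ ang 174.2 r 0.0539 F [ 2.3  5.2 -0.3] 31.8 {'wrist': None, 'top': (3.57, 5.69, 0.5), 'scene': (3.36, 5.35, 1.4)}
READ ang 177.2 r 0.0537 F [ 0.5  2.7 -1.7] 32.6 {'wrist': None, 'top': (3.65, 5.82, 0.5), 'scene': (3.49, 5.56, 1.2)}
```

```bash
python3 -m crank '[0,-0.1,-0.25,0,0, 0,-0.1,-0.25,0,0, 0,-0.1,-0.25,0,0, 0,-0.1,-0.25,0,0, 0,0,0,-2,0, 0,0,0,-3,0, 0,0,0,-3,0, 0,0,0,-2,0]' ; python3 r.py
python3 -m crank '[0,-2.5,2,0,0, 0,-2.5,2,0,0, 0,-2.5,2,0,0, 0,-2.5,2,0,0, 0,0,0,0,0, 0,0,0,0,0, 0,0,0,0,0, 0,0,0,0,0]'
python3 - <<'E'
from h import *
print(rd(cams=("top","scene")))
t=optics.get_image("top");s=optics.get_image("scene")
save({"color":np.vstack([cv2.resize(t["color"][145:270,300:480],(400,278)),cv2.resize(s["color"][235:375,175:395],(400,255))])},"m5")
E
```

```text
time_s: 33.4
position: [0.4829, -0.1637, 0.167]
tool_rot: [[0.926, -0.377, 0.002], [-0.377, -0.926, -0.002], [0.003, 0.001, -1.0]]
ft_force: [1.2, -0.4, 0.6]
grip_width: -0.0001
gripper_force: 0.0
READ ang 165.9 r 0.0547 F [ 1.2 -0.4  0.6] 33.4 {'wrist': (3.54, 5.63, 20.0), 'top': (3.65, 5.81, 0.5), 'scene': (3.49, 5.56, 1.4)}
time_s: 34.22
position: [0.3603, -0.1997, 0.1639]
tool_rot: [[0.926, -0.377, -0.0], [-0.377, -0.926, 0.0], [-0.0, -0.0, -1.0]]
ft_force: [-0.6, -0.7, -0.1]
grip_width: -0.0003
gripper_force: 0.0
{'top': (3.65, 5.81, 0.5), 'scene': (3.49, 5.56, 1.4)}
```

View pics/m5.png

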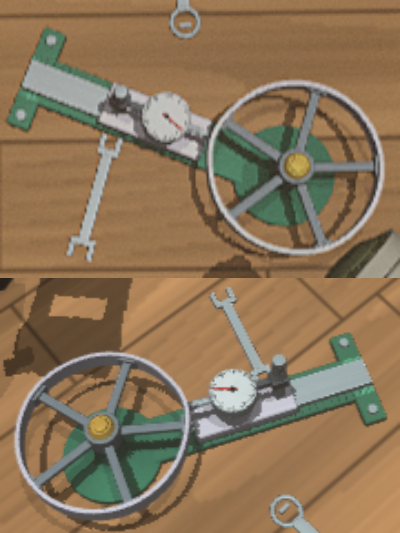

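The gripper is clear of the wheel and the needle is steady at about 5.65 mm, against 2.63 mm on the true rim. That puts the rim about 3 mm proud at the plunger, so I'm handing in.

```bash
python3 -c "
from rig import env; print(env.close_job())"
```

```text
the job is handed in; nothing more can be done
None
```

The job is handed in: the wheel went right round once with the plunger riding on the rim and now stands with its high spot, about 3 mm proud, under the plunger (pressed in about 5.6 mm), and the robot is clear; the hand-in gave no verdict.

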